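Set the stop pin of a cane saw-guide by feel and bring the stake up to it

ROBOT

A 6-joint arm with a two-finger parallel gripper is mounted at the origin on the work surface. World frame = base frame: x ahead of the robot, y to its left, z up, the work surface at z = 0. Lengths are in m, angles in degrees, forces in N, time in s.
With the tool pointing down it reaches from about 0.3 to 0.875 m from the base axis. Payload 6.4 kg.
Tool frame: the origin (TCP) lies at the very end of the fingers, on their centre line; the grasp point (between the pads) lies ctrl.grasp_offset behind it (ctrl.grasp_offset is the distance from the TCP to the grasp point, in m); x points along the fingers, y is the direction in which the jaws open and shut, and the axes are right-handed (so a half turn about x gives the same grasp; the last joint's range is limited). The gripper opens to 88 mm and grips with 3 to 60 N. Pads are 18 mm wide; open, the fingers measure 123 mm over their backs; the gripper's body (75 mm by 187 mm) begins 45 mm behind the grasp point.
Start: joints at [62.55, 10.359, 92.074, -0, 77.567, -11.82], TCP at [0.155, 0.554, 0.239] pointing down, gripper open.
Joint ranges: [-171.53, 171.53], [-51.25, 118.39], [17.06, 147.69], [-65.23, 245.23], [0, 150.52], [-178.68, 178.68]. Speed limits (degrees/s): [147.25, 147.25, 172.46, 180, 180, 180].

INTERFACE

Orientations are given as [roll, pitch, yaw] about the fixed x, y, z axes, in that order (R = Rz(yaw) Ry(pitch) Rx(roll)).
In Python, from workcell import ctrl gives the robot as it stands. The module is installed in compiled form; this text tells all that it offers.
- The arm moves only by the shell command python3 -m creep 'ROWS' [OPENING] [FORCE]. ROWS is JSON, a list of rows, each a list of 2 entries, a list of its own where there are three numbers: the shift along the tool's x, y, z in m, then the turn about the tool's x in degrees. A call has 1 to 12 rows; each row shifts and turns the commanded pose from where the row before left it, along the tool's axes as they then stand; what a row does not reach is not made up. A row lasts 1/10 s, in which the tool goes at most 50 mm and 8.59 degrees, less where a joint would pass 70% of its speed; a pose out of reach is approached as far as the arm can. A call with a gripper value outside its range is refused whole. OPENING is the opening, from 0 (shut) to 1 (fully open), set as the call begins (- or left out, the last holds). The fingers move at their own pace and stop on an object; FORCE is the grip in N (left out, the last holds). Time passes only in rows, so rows that do not move let the fingers close. It gives the time, the measured TCP pose, the force and the opening at its end, in the units of the state.
- ctrl.observe(): the state, without advancing time (a new reading comes with each control period).
- ctrl.read_camera(name): name is "scene" or "top"; returns the picture (384x512x3 uint8, red, green, blue); there is no depth.
- ctrl.get_calibration(name): a dict with "fov_y" (degrees; the focal length in pixels is half the picture's height over the tangent of half this angle, whatever the lens; pixels are square), "cx", "cy" (the principal point, pixels), "R" (3x3) and "t" (3): a world point X has camera coordinates R X + t. Camera axes: x right, y down, z forward; pixel columns grow to the right and rows downward; lengths in m; the calibration is good to about 2 mm. A picture is of the moment at which its call begins. get_calibration takes no time and is no camera call.
- ctrl.hand_in(): hands the job in, once; it reports no verdict.
The state is a dict: "t": time; "q": joint angles; "joint_velocities": joint speeds; "effort": joint torques, N m; "ee_pos": TCP position; "orientation": TCP orientation; "contact_force": force on the tool from outside, world axes, zero at the start; "wrist_torque": the same for the moment, N m; "finger_gap": finger opening in m.
Only numpy, scipy, OpenCV 4.12 (cv2) and the standard library are available. Lean on these libraries where they do the work, as an engineer would, in place of code of your own. Each camera call takes 0.05 s, during which the arm holds its last target. There are 200 camera calls.

TASK

Set up the cane saw-guide for the next cut: take the red-headed stop pin from the wooden rest and, pressing only lightly, slide its tip along the groove of the dark rail until it drops into the blind hole, so that it stands fully home. Then slide the cane stake along the groove, gently, until its end rests against the pin, and leave everything else where it is.

Things in the scene. Friction and masses are not known exactly. Their poses are not given: they have to be found in the camera images.
- jig: Saw-guide fixed to the table: plywood board 110 x 370 x 18 mm (y = -110 to +260 mm) carrying a dark steel rail 40 mm wide, clamped, with a groove along its top. Origin: on the table top under the middle of the stop zone, on the groove's centre line; z up, y along the groove towards the saw guide and stake, x across. Pressing the pin hard against the rail (over 25 N) would score it.
- groove (a point): Point on the groove's floor in the middle of the stop zone, 43 mm above the jig's origin, same axes. Groove 13 mm wide, 3 mm deep (rail top at 46 mm). The rail was last set to a new length, so its one blind hole (11.5 mm wide, 20 mm deep below the floor, unmarked, on the centre line) lies at some unmeasured place between y = -22 and +22 mm from here, anywhere in between.
- saw_slot (a point): Middle of the saw slot, 97 mm along y from the jig's origin, at rail-top height. The saw guide is four dark wood posts, two each side of the rail, from 24 mm before to 24 mm behind this point along y, 22 to 48 mm to the side, their tops 76 mm above the table. Low aluminium keeper blocks (38 mm high) flank the rail too.
- pin_head (a point): Middle of the stop pin's red head (18 mm wide, 24 mm tall, ringed black). Whole pin 72 mm long, about 60 g: under the head a steel shank 10 mm in diameter, 48 mm long, with a bullet nose (last 4 mm tapering to 5 mm). This point is 60 mm above the tip, 12 mm below the top; z up along the pin. At the start it stands in the wooden rest, tip 22 mm deep in a loose hole.
- pin_tip (a point): The centre of the pin's lower end. Fully home in the rail's hole it is 23 mm above the table.
- rest: Pale wooden pin rest, block 50 x 110 x 32 mm, fixed; origin at the centre of its underside. It has two holes on its centre line, at y = -33 and +33 mm: the red-headed stop pin stands in one, the black-headed pin of another guide in the other.
- other_pin: The black-headed pin, otherwise the same as the stop pin; origin at its tip. Leave it in the rest.
- stake_mid (a point): Middle, on its axis, of the cane stake: a straight round yellow-brown rod, 12 mm in diameter and 150 mm long, about 25 g, lying loosely in the rail's groove and passing between the posts of the saw guide; under 1 N slides it along, and it must not be shoved against the pin (over 20 N). Its axis is 6 mm above the groove floor. y: along the rod, away from the stop zone.
- stake_front (a point): Centre of the stake's end face nearer the stop zone; at the start it lies 50 to 70 mm from the jig's origin along the jig's y. This is the end that must come to rest against the pin's shank.
- stake_tail (a point): Centre of the stake's far end face, 150 mm behind the front; the groove is open behind it.
- saw: Razor saw lying flat, wooden handle, about 320 mm long; leave alone. Origin under the front of its handle.
- jar: Small amber jar with a red lid, 54 mm wide, 75 mm tall; leave alone.
- shell_disc: Pearl-shell disc, 48 mm wide, 5 mm thick; leave alone.
- glue_bottle: White glue bottle with an orange cap, 40 mm wide, 110 mm tall; leave alone.
Mind the look-alikes: they are no part of the job. Of the things that look like the part that bears stake_mid, the middle-sized one is meant.

How it is judged (in metres and radians):
On the way, in this order (a step that is already met when the one before it is completed fails the run):
1. the stop pin stands fully home in the rail's blind hole (z of pin_tip in the frame of jig between 0.02 and 0.0262 m and x of pin_tip in the frame of jig between -0.005 and 0.005 m and y of pin_tip in the frame of jig between -0.028 and 0.028 m and angle between pin_tip's own z axis and vertical below 0.15 rad), for 0.2 s.
2. then the stake's front end has been brought against the pin (gap under 3 mm) (horizontal distance between stake_front and pin_tip below 0.008 m), for 0.2 s.
At the end, for the whole second after the job is handed in: The stop pin stands upright and fully home in the rail's blind hole (its tip within 3 mm of the hole's floor, lean under 0.15 rad), the stake lies flat in the groove with its front end against the pin's shank (gap under 3.5 mm), both released (all of step 1 and horizontal distance between stake_front and pin_tip below 0.0085 m and z of stake_front in the frame of jig between 0.046 and 0.0515 m and z of stake_tail in the frame of jig between 0.046 and 0.0515 m and x of stake_tail in the frame of jig between -0.005 and 0.005 m); the robot touches nothing.
It fails at once if while the stop pin is not yet home it is pressed or pried against the saw-guide or its rail with more than 25 N (contact force between stop_pin and jig above 25 N and z of pin_tip in the frame of jig above 0.0262 m).
It fails at once if the stake is shoved against the pin with more than 20 N (contact force between stake and stop_pin above 20 N).
It fails at once if the other pin is taken or moved more than 15 mm (distance of other_pin from where it was at the start of the episode above 0.015 m).
It fails at once if a bystander is moved more than 30 mm (distance of any of saw, jar, shell_disc, glue_bottle from where it was at the start of the episode above 0.03 m).
It also fails if it takes over 61 s, if anything falls off the work surface, if the arm or the gripper's body presses on something with over 40 N, if the wrist force passes 120 N, or if a joint passes its speed limit or range.

## Working session

There is one attempt and no reset: what is moved stays moved. The work goes in short steps, Python scripts to look and compute and a shell command to move; the robot and the scene stay as the last step left them, time stands still between calls to the robot, and variables do not carry over. Pictures are saved under pics/ and viewed, about 8 in all and at most 12, crops included, and the job is handed in when it is done.

```bash
mkdir -p pics
python3 - <<'E'
from workcell import ctrl
import cv2,numpy as np
for n in("scene","top"):
    im=ctrl.read_camera(n); cv2.imwrite(f"pics/{n}0.png",im[:,:,::-1]); 
    c=ctrl.get_calibration(n); print(n,c)
print(ctrl.observe(),ctrl.grasp_offset)
E
```

```text
scene {'fov_y': 45.92614862252345, 'cx': 245.81392905808335, 'cy': 198.01746109452333, 'R': array([[-0.74263145,  0.66968953,  0.0038036 ],
       [ 0.56849657,  0.63339843, -0.5249934 ],
       [-0.35399178, -0.38771427, -0.8510978 ]]), 't': array([ 0.34784718, -0.28132384,  1.46247813])}
top {'fov_y': 44.157400658659114, 'cx': 252.2964112217558, 'cy': 198.2521670197475, 'R': array([[ 0.0259542 , -0.99938313,  0.02365871],
       [-0.99689539, -0.02763499, -0.07372849],
       [ 0.07433682, -0.0216717 , -0.99699768]]), 't': array([-1.80364880e-04,  5.05987449e-01,  1.55300769e+00])}
{'t': 0.1, 'q': array([ 6.25504315e+01,  1.03962926e+01,  9.21248224e+01, -1.29518481e-03,
        7.75681658e+01, -1.18201646e+01]), 'joint_velocities': array([-0.0219931 , -0.15905161, -0.12653836, -0.07928237,  0.1120876 ,
        0.01783264]), 'effort': array([-2.12037457e-05, -4.34818697e+01, -3.42697656e+01,  7.04634539e-02,
        3.39351268e-02, -2.96197823e-05]), 'ee_pos': array([0.15467842, 0.55330855, 0.23792274]), 'orientation': array([-101.00880503,   89.91071023, -116.63792915]), 'contact_force': array([-0.92024073,  0.3063969 ,  1.26994732]), 'wrist_torque': array([-0.00452064, -0.01459024,  0.00512711]), 'finger_gap': 0.08868440118428775} 0.0187
```

View pics/scene0.png

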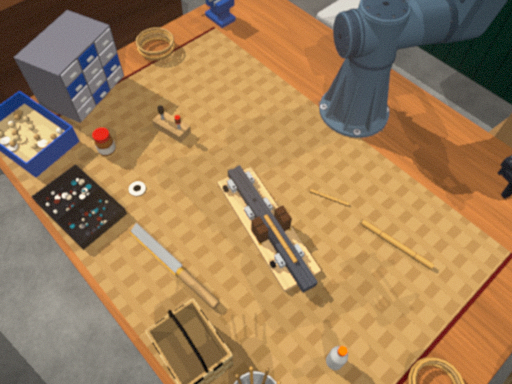

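View pics/top0.png

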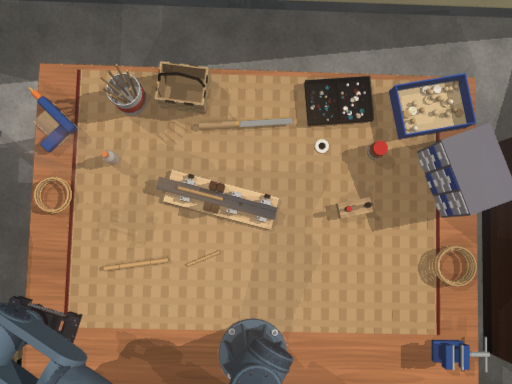

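The scene shows the jig at about (268,228) and the rest at (172,122), with the red head at (178,119). In the top view the jig is at (220,200), the red pin at (349,209), the black pin at (368,205), and the stake at about (200,192). I'll enlarge crops of both views.

Run:
```python
import cv2,numpy as np
t=cv2.imread("pics/top0.png");s=cv2.imread("pics/scene0.png")
r=lambda im,x,y,w,h,k:cv2.resize(im[y:y+h,x:x+w],None,fx=k,fy=k,interpolation=cv2.INTER_CUBIC)
a=r(t,150,160,133,75,6); cv2.imwrite("pics/c1.png",a)
b=np.hstack([r(s,210,160,120,135,4),r(s,145,95,50,135//2*1,4) if 0 else cv2.resize(s[95:141,145:195],(320,540),interpolation=cv2.INTER_CUBIC)]) 
cv2.imwrite("pics/c2.png",b)
```

```text
(no output)
```

View pics/c1.png

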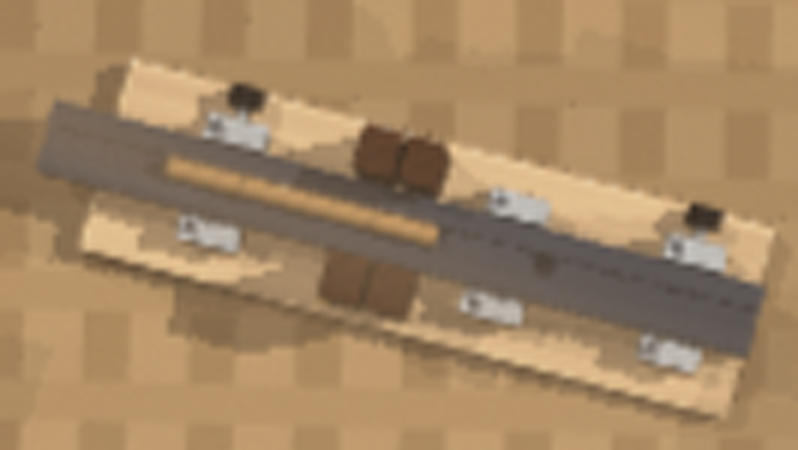

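View pics/c2.png

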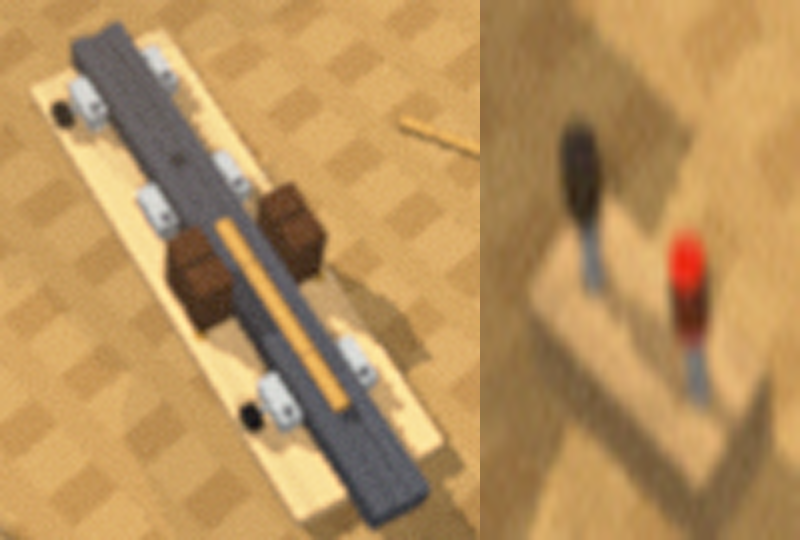

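The top crop shows a dark spot on the groove at full-image (240.5,203.8), and the scene crop shows it at (254.5,199.5). That is probably the hole. The stake runs between the posts, with its front at top (222.8,198.8), and the red pin stands clearly in the rest. Now I'll measure these.

```bash
cat > h.py <<'E'
from workcell import ctrl
import cv2,numpy as np
C={n:ctrl.get_calibration(n) for n in("scene","top")}
def ray(n,p):
    c=C[n];f=192/np.tan(np.radians(c["fov_y"]/2))
    d=c["R"].T@np.array([(p[0]-c["cx"])/f,(p[1]-c["cy"])/f,1]);return -c["R"].T@c["t"],d
def onz(n,p,z):
    o,d=ray(n,p);return o+d*(z-o[2])/d[2]
def tri(ps,pt):
    A=np.zeros((3,3));b=np.zeros(3)
    for n,p in(("scene",ps),("top",pt)):
        o,d=ray(n,p);d=d/np.linalg.norm(d);M=np.eye(3)-np.outer(d,d);A+=M;b+=M@o
    return np.linalg.solve(A,b)
def proj(n,X):
    c=C[n];f=192/np.tan(np.radians(c["fov_y"]/2));v=c["R"]@X+c["t"];return f*v[:2]/v[2]+[c["cx"],c["cy"]]
E
python3 - <<'E'
from h import *
np.set_printoptions(precision=4,suppress=True)
im={n:cv2.imread(f"pics/{n}0.png").astype(int) for n in C}
def cen(n,box,m):
    x,y,w,h=box;s=im[n][y:y+h,x:x+w];v=m(s).astype(float);yy,xx=np.nonzero(v);return np.array([xx.mean()+x,yy.mean()+y]),len(xx)
red=lambda s:(s[...,2]>110)&(s[...,1]<0.5*s[...,2])&(s[...,0]<0.5*s[...,2])
blk=lambda s:s.max(-1)<75
for nm,m,bs,bt in(("red",red,(168,110,22,20),(335,198,45,20)),("blk",blk,(155,100,12,15),(360,198,15,14))):
    a,na=cen("scene",bs,m);b,nb=cen("top",bt,m);print(nm,a,na,b,nb,tri(a,b),onz("top",b,.075),onz("scene",a,.07))
k=lambda x,y:((x+.5)/6-.5+150,(y+.5)/6-.5+160)
l=lambda x,y:((x+.5)/4-.5+210,(y+.5)/4-.5+160)
for nm,t,s,z in(("hole",(543,263),(178,158),.043),("front",(437,233),(222,224),.049),("tail",(168,165),(343,405),.049)):
    print(nm,onz("top",k(*t),z),onz("scene",l(*s),z),tri(l(*s),k(*t)))
print("board",[onz("top",k(*p),.018)[:2] for p in((775,230),(728,415),(82,240),(133,62))])
print("rail",[onz("top",k(*p),.046)[:2] for p in((765,287),(745,357),(37,165),(55,100))])
E
```

```text
red [177.     117.6154] 26 [348.5    208.2727] 22 [ 0.4776 -0.2941  0.0793] [ 0.4779 -0.2951  0.075 ] [ 0.4734 -0.3015  0.07  ]
blk [160.3667 109.6   ] 30 [367.5217 204.3913] 23 [ 0.4925 -0.3572  0.0734] [ 0.4921 -0.3565  0.075 ] [ 0.4913 -0.3604  0.07  ]
hole [0.486  0.0533 0.043 ] [0.4836 0.0505 0.043 ] [0.4858 0.0531 0.0485]
front [0.5003 0.1112 0.049 ] [0.4992 0.1104 0.049 ] [0.5001 0.1111 0.0511]
tail [0.5332 0.2578 0.049 ] [0.5321 0.2554 0.049 ] [0.5332 0.2568 0.0528]
board [array([ 0.5094, -0.0746]), array([ 0.4064, -0.0509]), array([0.4933, 0.3077]), array([0.5928, 0.2835])]
rail [array([ 0.476 , -0.0676]), array([ 0.4377, -0.0576]), array([0.5315, 0.3289]), array([0.5672, 0.3206])]
```

```bash
cat > go.py <<'E'
from h import *
from scipy.spatial.transform import Rotation as Ro
np.set_printoptions(precision=4,suppress=True)
def st():
    o=ctrl.observe();R=Ro.from_euler("xyz",o["orientation"],degrees=True).as_matrix();return o,R
def go(x,y,z,jaw):
    "print tool-axis shift (before turning) to TCP target and turn about tool x for jaw dir"
    o,R=st();d=R.T@(np.array([x,y,z])-o["ee_pos"]);j=R.T@np.array([jaw[0],jaw[1],0]);a=np.degrees(np.arctan2(j[2],j[1]));a=(a+90)%180-90
    print("t",o["t"],"pos",o["ee_pos"],"F",o["contact_force"],"gap",o["finger_gap"],"q6",o["q"][5]);print("R",R.round(3).tolist());print("shift",d,"turn",a)
E
python3 -c "
from go import *
go(.4775,-.295,.15,(.973,.231))"
```

```text
t 0.1 pos [0.1547 0.5533 0.2379] F [-0.9202  0.3064  1.2699] gap 0.08868440118428775 q6 -11.820164610910847
R [[-0.001, 0.269, 0.963], [-0.001, 0.963, -0.269], [-1.0, -0.002, -0.0]]
shift [ 0.0889 -0.7298  0.5395] turn 61.01556916915197
```

```bash
python3 -m creep '[[[0,-0.025,0.042],0],[[0,-0.025,0.042],0],[[0,-0.025,0.042],0],[[0,-0.025,0.042],0],[[0,-0.025,0.042],0],[[0,-0.025,0.042],0],[[0,-0.03,0.035],0],[[0,-0.03,0.035],0],[[0,-0.03,0.035],0],[[0,-0.035,0.03],0],[[0,-0.04,0.02],0],[[0,-0.04,0.02],0]]' 0.6 30
python3 -m creep '[[[0,-0.04,0.01],0],[[0,-0.04,0.01],0],[[0,-0.04,0.01],0],[[0,-0.04,0.01],0],[[0,-0.04,0],0],[[0,-0.04,0],0],[[0,-0.04,0],0],[[0,-0.04,0],0],[[0,-0.02,0],0],[[0,-0.01,0],0],[[0,0,0],0],[[0,0,0],0]]'
python3 -c "
from go import *
go(.4775,-.295,.15,(.973,.231))"
```

```text
t: 1.3
ee_pos: [0.4705, 0.095, 0.2384]
orientation: [-168.8, 90.0, 175.6]
contact_force: [1.4, -0.5, 0.2]
finger_gap: 0.0527
t: 2.5
ee_pos: [0.4148, -0.2501, 0.2384]
orientation: [124.4, 89.9, 108.8]
contact_force: [-1.0, 0.7, -0.3]
finger_gap: 0.0528
t 2.5 pos [ 0.4148 -0.2501  0.2384] F [-1.0136  0.6939 -0.2912] gap 0.05277245935985 q6 -119.5715444943912
R [[-0.0, 0.269, 0.963], [0.001, 0.963, -0.269], [-1.0, 0.001, -0.001]]
shift [ 0.0884 -0.0264  0.0725] turn 61.02814194126563
```

```bash
python3 -m creep '[[[0,-0.0132,0.036],0],[[0,-0.0132,0.0365],0],[[0,0,0],8.5],[[0.012,0,0],8.5],[[0.012,0,0],8.5],[[0.012,0,0],8.5],[[0.012,0,0],8.5],[[0.012,0,0],8.5],[[0.012,0,0],8.5],[[0.012,0,0],1.5],[[0.004,0,0],0],[[0,0,0],0]]'
python3 - <<'E'
from go import *
go(.4775,-.295,.0513,(.973,.231))
a=ctrl.read_camera("scene");b=ctrl.read_camera("top")
r=lambda im,x,y:cv2.resize(im[y:y+65,x:x+65],(390,390),interpolation=cv2.INTER_CUBIC)
cv2.imwrite("pics/p1.png",np.hstack([r(a,140,80),r(b,320,175)])[:,:,::-1])
E
```

```text
t: 3.7
ee_pos: [0.4773, -0.295, 0.15]
orientation: [-149.0, 89.9, 134.5]
contact_force: [-1.0, 0.1, 0.0]
finger_gap: 0.053
t 3.7 pos [ 0.4773 -0.295   0.15  ] F [-0.974   0.0572  0.0123] gap 0.0529681025920897 q6 -57.42597510615737
R [[-0.001, 0.972, 0.235], [0.001, 0.235, -0.972], [-1.0, -0.001, -0.001]]
shift [0.0987 0.0002 0.0002] turn 0.2314591055793329
```

View pics/p1.png

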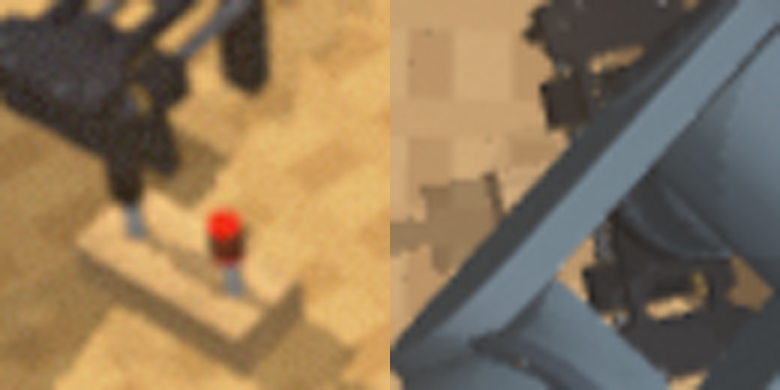

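The gripper is above the red pin, at about (225,235) in the left half, and it is still high. The arm hides the view from the top camera. I'll descend and grip.

```bash
python3 -m creep '[[[0.012,0,0],0],[[0.012,0,0],0],[[0.012,0,0],0],[[0.012,0,0],0],[[0.012,0,0],0],[[0.01,0,0],0],[[0.01,0,0],0],[[0.01,0,0],0],[[0.005,0,0],0],[[0.003,0,0],0],[[0,0,0],0],[[0,0,0],0]]'
python3 -m creep '[[[0,0,0],0],[[0,0,0],0],[[0,0,0],0],[[0,0,0],0],[[0,0,0],0],[[0,0,0],0],[[0,0,0],0],[[0,0,0],0],[[0,0,0],0],[[0,0,0],0]]' 0 30
```

```text
t: 5.0
ee_pos: [0.4777, -0.2962, 0.0531]
orientation: [31.1, 90.0, -45.5]
contact_force: [0.7, -0.6, -0.1]
finger_gap: 0.0532
t: 6.0
ee_pos: [0.4774, -0.296, 0.0528]
orientation: [52.8, 90.0, -23.8]
contact_force: [0.5, -0.4, 1.4]
finger_gap: 0.0168
```

```bash
python3 -m creep '[[[-0.006,0,0],0],[[-0.008,0,0],0],[[-0.01,0,0],0],[[-0.012,0,0],0],[[-0.015,0,0],0],[[-0.015,0,0],0],[[-0.015,0,0],0],[[-0.015,0,0],0],[[-0.01,0,0],0],[[-0.005,0,0],0],[[0,0,0],0],[[0,0,0],0]]'
python3 - <<'E'
from go import *
u=np.array([.23,.973]);h=np.array([.4855,.0525])
p=h-u*.03
go(*p,.1642,(.973,-.23))
a=ctrl.read_camera("scene");b=ctrl.read_camera("top")
cv2.imwrite("pics/p2s.png",a[:,:,::-1]);cv2.imwrite("pics/p2t.png",b[:,:,::-1])
r=lambda im,x,y:cv2.resize(im[y:y+65,x:x+65],(390,390),interpolation=cv2.INTER_CUBIC)
cv2.imwrite("pics/p2.png",np.hstack([r(a,140,70),r(b,320,175)])[:,:,::-1])
print(proj("scene",ctrl.observe()["ee_pos"]))
E
```

```text
t: 7.2
ee_pos: [0.4771, -0.2957, 0.1632]
orientation: [-148.5, 89.9, 134.9]
contact_force: [-0.0, -0.1, -0.1]
finger_gap: 0.0167
t 7.2 pos [ 0.4771 -0.2957  0.1632] F [-0.0479 -0.1424 -0.139 ] gap 0.016673205267981533 q6 -57.271250508760545
R [[-0.001, 0.973, 0.231], [0.001, 0.231, -0.973], [-1.0, -0.0, -0.001]]
shift [-0.0008  0.0752 -0.31  ] turn 26.666847307163096
[173.1153  97.0588]
```

View pics/p2.png

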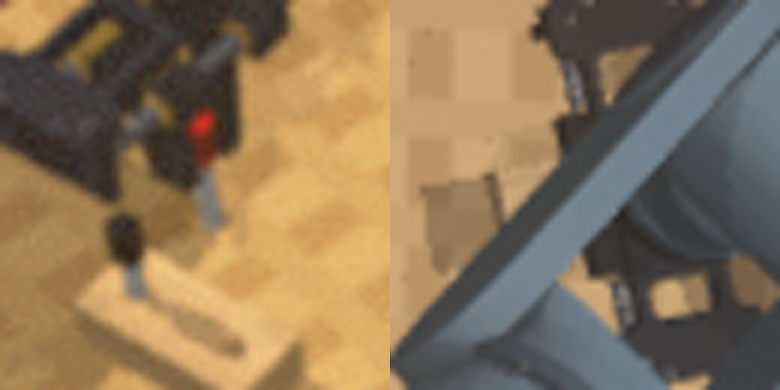

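The pin is lifted and hangs vertically, with its tip at about scene px (176,106.7). I'll use that to check the tip's offset from the tool axis.

Run:
```python
from go import *
o,R=st();e=o["ee_pos"]
tip=((216.5)/6-.5+140,222.5/6-.5+70)
print("tip ray at z",onz("scene",tip,e[2]-.0428)-e)
print("black pin tip z check",onz("scene",((133.5)/6-.5+140,298/6-.5+70),.032))
```

```text
tip ray at z [-0.0036 -0.0024 -0.0428]
black pin tip z check [ 0.4951 -0.358   0.032 ]
```

```bash
python3 -m creep '[[[0,0.006,-0.026],0],[[0,0.006,-0.026],0],[[0,0.006,-0.026],0],[[0,0.006,-0.026],0],[[0,0.006,-0.026],0],[[0,0.006,-0.026],0],[[0,0.006,-0.026],0],[[0,0.006,-0.026],0],[[0,0.007,-0.026],0],[[0,0.007,-0.026],0],[[0,0.007,-0.026],0],[[0,0.006,-0.024],0]]'
python3 -m creep '[[[0,0,0],6],[[0,0,0],7],[[0,0,0],7],[[0,0,0],6.7],[[0,0,0],0],[[0.02,0,0],0],[[0.02,0,0],0],[[0.01,0,0],0],[[0,0,0],0],[[0,0,0],0]]'
python3 - <<'E'
from go import *
u=np.array([.23,.973]);h=np.array([.4855,.0525]);p=h-u*.03
go(*p,.11,(.973,-.23))
a=ctrl.read_camera("scene");b=ctrl.read_camera("top")
cv2.imwrite("pics/p3s.png",a[:,:,::-1]);cv2.imwrite("pics/p3t.png",b[:,:,::-1])
r=lambda im,x,y:cv2.resize(im[y:y+65,x:x+65],(390,390),interpolation=cv2.INTER_CUBIC)
cv2.imwrite("pics/p3.png",np.hstack([r(a,210,150),r(b,220,175)])[:,:,::-1])
E
```

```text
t: 8.5
ee_pos: [0.4782, 0.0243, 0.1631]
orientation: [-118.1, 89.9, 165.2]
contact_force: [0.3, -0.2, -0.3]
finger_gap: 0.0168
t: 9.5
ee_pos: [0.4789, 0.0229, 0.114]
orientation: [-79.4, 90.0, 177.3]
contact_force: [0.5, -0.0, -0.8]
finger_gap: 0.0168
t 9.5 pos [0.4789 0.0229 0.114 ] F [ 0.4871 -0.0096 -0.7603] gap 0.016808576028332488 q6 1.7892954432088977
R [[-0.0, 0.973, -0.23], [0.0, -0.23, -0.973], [-1.0, -0.0, 0.0]]
shift [ 0.004  -0.0003 -0.0003] turn 0.02842284588706434
```

View pics/p3.png

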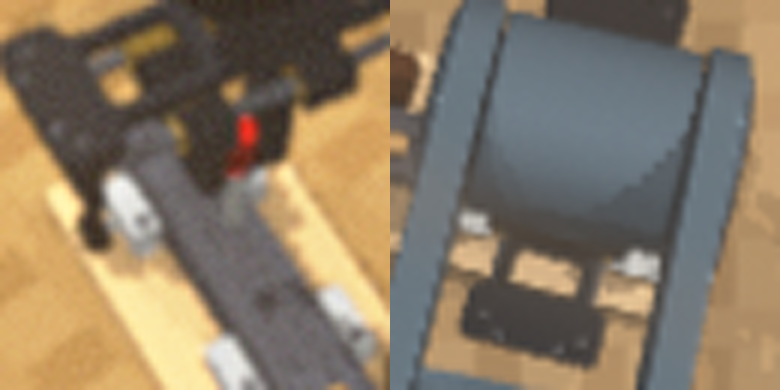

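Run:
```python
from go import *
o,R=st();e=o["ee_pos"]
g=lambda x,y:((x+.5)/6-.5+210,(y+.5)/6-.5+150)
inv=lambda p:((p[0]+.5-210)*6-.5,(p[1]+.5-150)*6-.5)
for dz in(.03,.0187,-.0428):print(dz,inv(proj("scene",e+[0,0,dz])))
u=np.array([.23,.973]);v=np.array([.973,-.23])
for q in((228,225),(232,222)):
    d=onz("scene",g(*q),e[2]-.0428)-e;print("tip off u,v",d[:2]@u,d[:2]@v)
for q in((247,118),):
    d=onz("scene",g(*q),e[2]+.0292)-e;print("headtop off u,v",d[:2]@u,d[:2]@v)
h=onz("scene",g(268,298),.043)[:2];print("hole",h,"from ee u,v",(h-e[:2])@u,(h-e[:2])@v)
```

```text
0.03 (np.float64(235.33363547306567), np.float64(126.12709700404048))
0.0187 (np.float64(235.08630279031843), np.float64(141.25893978086413))
-0.0428 (np.float64(233.8084085266034), np.float64(219.44066194209137))
tip off u,v 0.0013608555232027795 0.003732368749472629
tip off u,v 0.0008131570170731281 0.0013779183168266835
headtop off u,v -0.001814698909173768 -0.006719025753926342
hole [0.4837 0.051 ] from ee u,v 0.028366807679356735 -0.002359200187666923
```

```bash
python3 -m creep '[[[0,0,-0.007],0],[[0,0,-0.007],0],[[0.01,0,0],0],[[0.007,0,0],0],[[0.004,0,0],0],[[0.002,0,0],0],[[0,0,0],0],[[0,0,0],0]]'
python3 -m creep '[[[0.001,0,0],0],[[0.001,0,0],0],[[0,0,0],0],[[0,0,0],0]]'
```

```text
t: 10.4
ee_pos: [0.482, 0.0365, 0.0908]
orientation: [98.6, 90.0, -4.7]
contact_force: [-0.0, -0.3, 0.1]
finger_gap: 0.0167
t: 10.8
ee_pos: [0.4819, 0.0366, 0.0888]
orientation: [104.9, 90.0, 1.5]
contact_force: [1.1, 0.4, -0.3]
finger_gap: 0.0168
```

```bash
python3 -m creep '[[[0.001,0,0],0],[[0,0,0],0],[[0,0,0],0]]'
python3 -m creep '[[[0.001,0,0],0],[[0,0,0],0],[[0,0,0],0]]'
python3 -m creep '[[[0.0005,0,0],0],[[0,0,0],0],[[0,0,0],0]]'
```

```text
t: 11.1
ee_pos: [0.4819, 0.0366, 0.0877]
orientation: [-62.5, 90.0, -165.9]
contact_force: [0.5, 0.3, 0.0]
finger_gap: 0.017
t: 11.4
ee_pos: [0.4819, 0.0366, 0.0867]
orientation: [-69.7, 90.0, -173.0]
contact_force: [0.5, 0.5, -1.0]
finger_gap: 0.0166
t: 11.7
ee_pos: [0.4819, 0.0366, 0.0862]
orientation: [-122.1, 90.0, 134.5]
contact_force: [-0.0, 0.3, -0.6]
finger_gap: 0.0169
```

```bash
python3 -m creep '[[[0.0005,0,0],0],[[0,0,0],0],[[0,0,0],0]]'
python3 -m creep '[[[0.0005,0,0],0],[[0,0,0],0],[[0,0,0],0]]'
python3 -m creep '[[[0.0005,0,0],0],[[0,0,0],0],[[0,0,0],0]]'
```

```text
t: 12.0
ee_pos: [0.482, 0.0366, 0.0858]
orientation: [99.0, 90.0, -4.3]
contact_force: [0.4, -0.3, 0.5]
finger_gap: 0.0167
t: 12.3
ee_pos: [0.4822, 0.0366, 0.0856]
orientation: [96.8, 90.0, -6.5]
contact_force: [-0.9, -0.7, 5.6]
finger_gap: 0.0169
t: 12.6
ee_pos: [0.4825, 0.0365, 0.0855]
orientation: [94.1, 89.9, -9.2]
contact_force: [-2.0, 1.2, 8.6]
finger_gap: 0.0169
```

Contact is at tip z of about 0.043, so the tip is on the groove floor. I'll slide towards the hole.

```bash
python3 -m creep '[[[-0.0003,0,-0.001],0],[[0,0,-0.001],0],[[0,0,-0.001],0],[[0,0,0],0]]'
python3 -m creep '[[[0,0,-0.001],0],[[0,0,-0.001],0],[[0,0,-0.001],0],[[0,0,0],0]]'
```

```text
t: 13.0
ee_pos: [0.483, 0.0392, 0.0855]
orientation: [53.7, 89.9, -49.6]
contact_force: [-1.6, -1.1, 5.6]
finger_gap: 0.0168
t: 13.4
ee_pos: [0.4836, 0.0422, 0.0853]
orientation: [56.7, 90.0, -46.6]
contact_force: [-0.8, -2.1, 4.8]
finger_gap: 0.0168
```

```bash
python3 -m creep '[[[0,0,-0.001],0],[[0,0,-0.001],0],[[0,0,-0.001],0],[[0,0,0],0]]'
python3 -m creep '[[[0,0,-0.001],0],[[0,0,-0.001],0],[[0,0,0],0]]'
python3 -m creep '[[[0,0,-0.001],0],[[0,0,0],0]]'
python3 -m creep '[[[0,0,-0.001],0],[[0,0,0],0]]'
```

```text
t: 13.8
ee_pos: [0.4841, 0.0455, 0.085]
orientation: [97.1, 90.0, -6.2]
contact_force: [-1.3, -1.9, 3.8]
finger_gap: 0.0172
t: 14.1
ee_pos: [0.4845, 0.0474, 0.085]
orientation: [-148.7, 90.0, 108.0]
contact_force: [-0.2, -2.5, 3.8]
finger_gap: 0.017
t: 14.3
ee_pos: [0.4846, 0.0484, 0.085]
orientation: [-116.3, 90.0, 140.4]
contact_force: [-0.2, -2.4, 3.5]
finger_gap: 0.0167
t: 14.5
ee_pos: [0.4849, 0.0494, 0.085]
orientation: [-127.3, 90.0, 129.4]
contact_force: [-0.2, -1.8, 4.1]
finger_gap: 0.017
```

```bash
for i in 1; do :; done; python3 -m creep '[[[0.0002,0,-0.001],0],[[0,0,0],0]]'
python3 -m creep '[[[0,0,-0.001],0],[[0,0,0],0]]'
python3 -m creep '[[[0,0,-0.001],0],[[0,0,0],0]]'
python3 -m creep '[[[0,0,-0.001],0],[[0,0,0],0]]'
```

```text
t: 14.7
ee_pos: [0.4851, 0.0504, 0.0848]
orientation: [-129.9, 90.0, 126.8]
contact_force: [-0.4, -1.9, 5.4]
finger_gap: 0.0169
t: 14.9
ee_pos: [0.4853, 0.0513, 0.0848]
orientation: [-119.0, 90.0, 137.6]
contact_force: [0.1, -2.2, 3.8]
finger_gap: 0.017
t: 15.1
ee_pos: [0.4856, 0.0525, 0.0848]
orientation: [-168.5, 90.0, 88.2]
contact_force: [-0.6, -0.6, 3.6]
finger_gap: 0.0167
t: 15.3
ee_pos: [0.4858, 0.0534, 0.0847]
orientation: [-142.0, 90.0, 114.6]
contact_force: [0.2, -0.6, 2.5]
finger_gap: 0.0166
```

```bash
python3 -m creep '[[[0.0003,0,-0.001],0],[[0,0,0],0]]'
python3 -m creep '[[[0.0002,0,-0.001],0],[[0,0,0],0]]'
python3 -m creep '[[[0,0,-0.001],0],[[0,0,0],0]]'
python3 -m creep '[[[0,0,-0.001],0],[[0,0,0],0]]'
```

```text
t: 15.5
ee_pos: [0.486, 0.0542, 0.0845]
orientation: [-79.0, 90.0, 177.6]
contact_force: [0.1, -2.0, 3.6]
finger_gap: 0.0167
t: 15.7
ee_pos: [0.486, 0.0554, 0.0839]
orientation: [-112.2, 90.0, 144.5]
contact_force: [-0.0, -0.4, -0.0]
finger_gap: 0.0167
t: 15.9
ee_pos: [0.4861, 0.0563, 0.0839]
orientation: [-98.1, 89.9, 158.5]
contact_force: [1.1, -0.2, 0.0]
finger_gap: 0.0166
t: 16.1
ee_pos: [0.4867, 0.0572, 0.0842]
orientation: [-103.9, 90.0, 152.8]
contact_force: [0.4, -0.1, -0.2]
finger_gap: 0.0169
```

The force vanished, so the tip is over the hole. I'll lower gently.

```bash
python3 -m creep '[[[0.0007,0,-0.0005],0],[[0,0,0],0]]'
python3 -m creep '[[[0.0007,0,0],0],[[0,0,0],0]]'
python3 -m creep '[[[0.0007,0,0],0],[[0,0,0],0]]'
python3 -m creep '[[[0.0007,0,0],0],[[0,0,0],0]]'
```

```text
t: 16.3
ee_pos: [0.4868, 0.0576, 0.0835]
orientation: [-95.5, 90.0, 161.2]
contact_force: [0.4, -0.2, -0.5]
finger_gap: 0.0167
t: 16.5
ee_pos: [0.4868, 0.0575, 0.0828]
orientation: [-90.2, 90.0, 166.4]
contact_force: [-0.0, 0.6, -0.6]
finger_gap: 0.0166
t: 16.7
ee_pos: [0.4868, 0.0575, 0.0822]
orientation: [-46.6, 90.0, -150.0]
contact_force: [-0.1, -0.1, 0.2]
finger_gap: 0.017
t: 16.9
ee_pos: [0.4867, 0.0575, 0.0814]
orientation: [-65.9, 90.0, -169.2]
contact_force: [-1.4, -0.8, -0.7]
finger_gap: 0.0164
```

```bash
python3 -m creep '[[[0.0007,0,0],0],[[0.0007,0,0],0],[[0,0,0],0]]'
python3 -m creep '[[[0.0007,0,0],0],[[0.0007,0,0],0],[[0,0,0],0]]'
python3 -m creep '[[[0.0007,0,0],0],[[0.0007,0,0],0],[[0,0,0],0]]'
```

```text
t: 17.2
ee_pos: [0.4866, 0.0575, 0.0799]
orientation: [-74.7, 90.0, -178.0]
contact_force: [-1.0, -0.3, 0.2]
finger_gap: 0.0167
t: 17.5
ee_pos: [0.4867, 0.0575, 0.0786]
orientation: [-77.6, 90.0, 179.0]
contact_force: [-1.6, -0.5, -0.1]
finger_gap: 0.0167
t: 17.8
ee_pos: [0.4868, 0.0575, 0.0772]
orientation: [-75.0, 90.0, -178.3]
contact_force: [-1.9, -1.6, 0.0]
finger_gap: 0.0166
```

```bash
python3 -m creep '[[[0.0007,-0.0003,0.0003],0],[[0.0007,0,0],0],[[0,0,0],0]]'
python3 -m creep '[[[0.0008,0,0],0],[[0.0008,0,0],0],[[0.0008,0,0],0],[[0,0,0],0]]'
python3 -m creep '[[[0.0008,0,0],0],[[0.0008,0,0],0],[[0.0008,0,0],0],[[0,0,0],0]]'
```

```text
t: 18.1
ee_pos: [0.4866, 0.0573, 0.0759]
orientation: [85.2, 90.0, -18.1]
contact_force: [-1.1, -0.5, -0.6]
finger_gap: 0.017
t: 18.5
ee_pos: [0.4865, 0.0573, 0.0734]
orientation: [-46.3, 90.0, -149.7]
contact_force: [-0.7, -1.0, -0.2]
finger_gap: 0.0166
t: 18.9
ee_pos: [0.4864, 0.0573, 0.071]
orientation: [-56.3, 90.0, -159.6]
contact_force: [-1.1, -0.7, -0.0]
finger_gap: 0.0169
```

```bash
python3 -m creep '[[[0.0008,-0.0001,0],0],[[0.0008,0,0],0],[[0.0008,0,0],0],[[0,0,0],0]]'
python3 -m creep '[[[0.0008,0,0],0],[[0.0008,0,0],0],[[0,0,0],0]]'
python3 -m creep '[[[0.0005,0,0],0],[[0.0005,0,0],0],[[0,0,0],0]]'
python3 -m creep '[[[0.0005,0,0],0],[[0,0,0],0]]'
```

```text
t: 19.3
ee_pos: [0.4864, 0.0573, 0.0686]
orientation: [-33.8, 90.0, -137.1]
contact_force: [-2.0, -0.8, 0.5]
finger_gap: 0.0168
t: 19.6
ee_pos: [0.4863, 0.0573, 0.067]
orientation: [-50.4, 90.0, -153.8]
contact_force: [-2.9, -2.4, 1.2]
finger_gap: 0.0167
t: 19.9
ee_pos: [0.4864, 0.0573, 0.0662]
orientation: [3.1, 90.0, -100.2]
contact_force: [-3.6, -1.8, 3.4]
finger_gap: 0.0167
t: 20.1
ee_pos: [0.4864, 0.0573, 0.0657]
orientation: [-20.0, 90.0, -123.3]
contact_force: [-3.4, -2.5, 4.7]
finger_gap: 0.0166
```

```bash
python3 -m creep '[[[0.0005,-0.0003,0.0003],0],[[0,0,0],0],[[0,0,0],0]]'
python3 -m creep '[[[0,0,0],0],[[0,0,0],0],[[0,0,0],0],[[0,0,0],0],[[0,0,0],0],[[0,0,0],0]]' 0.6
python3 -m creep '[[[-0.01,0,0],0],[[-0.03,0,0],0],[[-0.04,0,0],0],[[-0.04,0,0],0],[[0,0,-0.04],0],[[0,0,-0.04],0],[[0,0,-0.04],0],[[0,0,-0.04],0],[[0,0,-0.03],0],[[0,0,-0.02],0],[[0,0,0],0],[[0,0,0],0]]' 0
python3 - <<'E'
from go import *
u=np.array([.23,.973])
p=np.array([.5327,.2566])+u*.03
go(*p,.1,(.973,-.23))
a=ctrl.read_camera("scene");b=ctrl.read_camera("top")
cv2.imwrite("pics/p4s.png",a[:,:,::-1]);cv2.imwrite("pics/p4t.png",b[:,:,::-1])
r=lambda im,x,y:cv2.resize(im[y:y+110,x:x+110],(390,390),interpolation=cv2.INTER_CUBIC)
cv2.imwrite("pics/p4.png",np.hstack([r(a,220,150),r(b,170,150)])[:,:,::-1])
E
```

```text
t: 20.4
ee_pos: [0.4862, 0.0571, 0.0652]
orientation: [94.2, 90.0, -9.1]
contact_force: [-2.9, -2.3, 3.6]
finger_gap: 0.0171
t: 21.0
ee_pos: [0.4861, 0.0572, 0.0651]
orientation: [155.3, 90.0, 52.0]
contact_force: [0.3, -0.2, 0.4]
finger_gap: 0.0531
t: 22.2
ee_pos: [0.5342, 0.2614, 0.1854]
orientation: [-2.3, 90.0, -105.6]
contact_force: [0.1, -0.8, 0.3]
finger_gap: -0.0001
t 22.2 pos [0.5342 0.2614 0.1854] F [ 0.1    -0.7677  0.2945] gap -7.712969662370382e-05 q6 27.938952509940826
R [[-0.0, 0.973, -0.23], [-0.0, -0.23, -0.973], [-1.0, -0.0, 0.0]]
shift [ 0.0854 -0.0004 -0.025 ] turn 0.0266692779000266
```

View pics/p4.png

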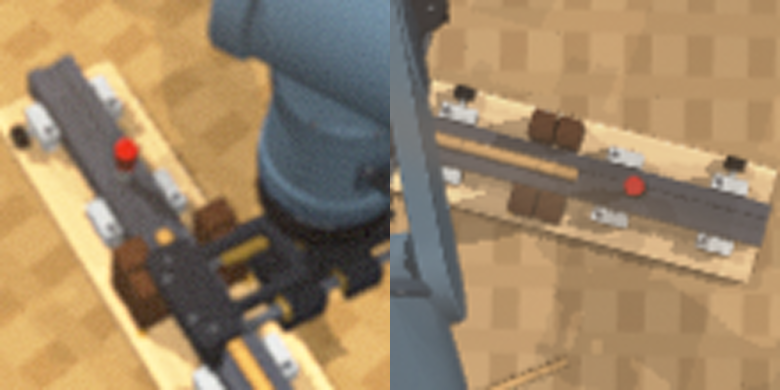

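The pin stands in the stop zone, with its red head at scene px about (255.5,192) and top px about (239,202.5). The stake is still short of it. I'll check the pin's height by triangulation and move down behind the stake's tail.

```bash
python3 - <<'E'
from go import *
a=cv2.imread("pics/p4s.png").astype(int);b=cv2.imread("pics/p4t.png").astype(int)
red=lambda s:(s[...,2]>110)&(s[...,1]<0.5*s[...,2])&(s[...,0]<0.5*s[...,2])
def c(im,x,y,w=24):
    yy,xx=np.nonzero(red(im[y-12:y+12,x-12:x+12]));return (xx.mean()+x-12,yy.mean()+y-12),len(xx)
A=c(a,255,192);B=c(b,239,202);print(A,B,tri(A[0],B[0]))
E
python3 -m creep '[[[0,0,-0.015],0],[[0,0,-0.012],0],[[0.03,0,0],0],[[0.03,0,0],0],[[0.03,0,0],0],[[0.02,0,0],0],[[0.015,0,0],0],[[0.01,0,0],0],[[0,0,0],0],[[0,0,0],0]]'
```

```text
((np.float64(255.05263157894734), np.float64(192.07894736842104)), 38) ((np.float64(238.43478260869566), np.float64(202.08695652173913)), 23) [0.4875 0.058  0.0915]
t: 23.3
ee_pos: [0.5414, 0.288, 0.0509]
orientation: [121.3, 89.9, 18.0]
contact_force: [0.5, 0.7, -0.8]
finger_gap: 0.0005
```

```bash
python3 -m creep '[[[0.002,0,0],0],[[0,0,0.005],0],[[0,0,0.005],0],[[0,0,0.003],0],[[0,0,0.002],0],[[0,0,0.002],0],[[0,0,0.002],0],[[0,0,0.002],0],[[0,0,0.002],0],[[0,0,0.002],0],[[0,0,0.002],0],[[0,0,0],0]]'
python3 -m creep '[[[0,0,0.002],0],[[0,0,0.002],0],[[0,0,0.002],0],[[0,0,0.002],0],[[0,0,0.002],0],[[0,0,0.002],0],[[0,0,0.002],0],[[0,0,0.002],0],[[0,0,0.002],0],[[0,0,0.002],0],[[0,0,0],0],[[0,0,0],0]]'
python3 - <<'E'
from go import *
o,R=st();print((o["ee_pos"][:2]-[.4861,.0572])@[.23,.973],(o["ee_pos"][:2]-[.4861,.0572])@[.973,-.23])
a=ctrl.read_camera("scene");b=ctrl.read_camera("top")
r=lambda im,x,y:cv2.resize(im[y:y+80,x:x+80],(390,390),interpolation=cv2.INTER_CUBIC)
cv2.imwrite("pics/p5.png",np.hstack([r(a,235,180),r(b,180,160)])[:,:,::-1])
E
```

```text
t: 24.5
ee_pos: [0.5344, 0.2612, 0.0481]
orientation: [-47.1, 90.0, -150.5]
contact_force: [0.0, 0.6, 0.5]
finger_gap: 0.0005
t: 25.7
ee_pos: [0.5298, 0.2419, 0.0481]
orientation: [-47.6, 90.0, -150.9]
contact_force: [0.0, -0.7, -0.4]
finger_gap: 0.0004
0.1897640816399772 6.215173823154933e-05
```

View pics/p5.png

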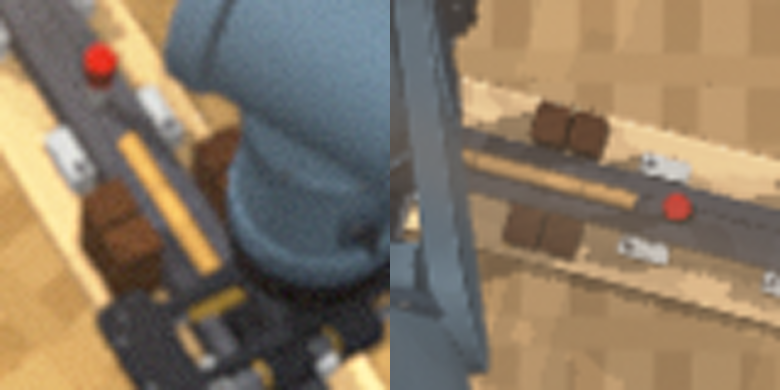

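The stake's front has advanced to about top px (230.5,201) and is moving well under the push. I'll continue.

```bash
python3 - <<'E'
from go import *
k=lambda x,y,ox,oy:((x+.5)/4.875-.5+ox,(y+.5)/4.875-.5+oy)
for q in(onz("top",k(247,202,180,160),.049),onz("scene",k(128,135,235,180),.052)):print((q[:2]-[.4861,.0572])@[.23,.973])
E
python3 -m creep '[[[0,0,0.002],0],[[0,0,0.002],0],[[0,0,0.002],0],[[0,0,0.002],0],[[0,0,0.002],0],[[0,0,0.002],0],[[0,0,0.001],0],[[0,0,0.001],0],[[0,0,0],0]]'
```

```text
0.028933638408447752
0.028581278253923547
t: 26.7
ee_pos: [0.5266, 0.2282, 0.0481]
orientation: [-38.9, 90.0, -142.3]
contact_force: [-0.5, -0.7, -0.4]
finger_gap: 0.0004
```

```bash
python3 -m creep '[[[0,0,0.001],0],[[0,0,0.001],0],[[0,0,0.001],0],[[0,0,0.001],0],[[0,0,0.001],0],[[0,0,0.001],0],[[0,0,0],0]]'
python3 -m creep '[[[0,0,0.0005],0],[[0,0,0.0005],0],[[0,0,0],0]]'
python3 -m creep '[[[0,0,0.0005],0],[[0,0,0.0005],0],[[0,0,0],0]]'
```

```text
t: 27.4
ee_pos: [0.5252, 0.2224, 0.0481]
orientation: [-26.7, 90.0, -130.1]
contact_force: [-0.0, 0.0, -0.1]
finger_gap: 0.0005
t: 27.7
ee_pos: [0.525, 0.2215, 0.0481]
orientation: [-43.4, 90.0, -146.7]
contact_force: [-0.3, -0.2, 0.8]
finger_gap: 0.0005
t: 28.0
ee_pos: [0.5248, 0.2205, 0.0481]
orientation: [-42.8, 90.0, -146.2]
contact_force: [-0.5, -0.4, 0.1]
finger_gap: 0.0006
```

```bash
python3 -m creep '[[[0,0,0.0005],0],[[0,0,0.0005],0],[[0,0,0],0]]'
python3 -m creep '[[[0,0,0.0005],0],[[0,0,0],0]]'
python3 -m creep '[[[0,0,0.0005],0],[[0,0,0],0]]'
python3 -m creep '[[[0,0,0.0005],0],[[0,0,0],0]]'
```

```text
t: 28.3
ee_pos: [0.5245, 0.2195, 0.0481]
orientation: [-43.3, 90.0, -146.6]
contact_force: [-0.4, 0.4, -0.3]
finger_gap: 0.0001
t: 28.5
ee_pos: [0.5244, 0.2191, 0.0481]
orientation: [-22.3, 90.0, -125.7]
contact_force: [0.0, -0.3, -0.8]
finger_gap: 0.0005
t: 28.7
ee_pos: [0.5243, 0.2186, 0.0481]
orientation: [-3.2, 90.0, -106.6]
contact_force: [0.2, 0.4, -1.4]
finger_gap: 0.0001
t: 28.9
ee_pos: [0.5242, 0.2181, 0.0481]
orientation: [-146.8, 90.0, 109.8]
contact_force: [0.0, -0.4, -0.2]
finger_gap: 0.0002
```

```bash
python3 -m creep '[[[0,0,0.0005],0],[[0,0,0],0]]'
python3 -m creep '[[[0,0,0.0005],0],[[0,0,0],0]]'
python3 -m creep '[[[0,0,0.0005],0],[[0,0,0],0]]'
python3 -m creep '[[[0,0,0.0005],0],[[0,0,0],0]]'
```

```text
t: 29.1
ee_pos: [0.5241, 0.2176, 0.0481]
orientation: [-27.6, 90.0, -131.0]
contact_force: [-0.6, -0.2, 0.4]
finger_gap: 0.0004
t: 29.3
ee_pos: [0.524, 0.2171, 0.0481]
orientation: [0.6, 90.0, -102.8]
contact_force: [0.4, -0.6, -0.8]
finger_gap: 0.0004
t: 29.5
ee_pos: [0.5238, 0.2166, 0.0481]
orientation: [-28.3, 90.0, -131.6]
contact_force: [-0.3, -0.1, -0.4]
finger_gap: 0.0003
t: 29.7
ee_pos: [0.5237, 0.2161, 0.0481]
orientation: [17.3, 90.0, -86.0]
contact_force: [0.3, -0.3, 0.4]
finger_gap: 0.0003
```

```bash
python3 -m creep '[[[0,0,0.0005],0],[[0,0,0],0]]'
python3 -m creep '[[[0,0,0.0005],0],[[0,0,0],0]]'
python3 - <<'E'
from go import *
b=ctrl.read_camera("top");a=ctrl.read_camera("scene")
cv2.imwrite("pics/p6s.png",a[:,:,::-1]);cv2.imwrite("pics/p6t.png",b[:,:,::-1])
r=lambda im,x,y:cv2.resize(im[y:y+50,x:x+50],(390,390),interpolation=cv2.INTER_CUBIC)
cv2.imwrite("pics/p6.png",np.hstack([r(a,235,180),r(b,210,175)])[:,:,::-1])
E
```

```text
t: 29.9
ee_pos: [0.5236, 0.2157, 0.0481]
orientation: [-45.1, 90.0, -148.4]
contact_force: [0.3, 0.4, -0.3]
finger_gap: 0.0005
t: 30.1
ee_pos: [0.5235, 0.2152, 0.0481]
orientation: [17.8, 90.0, -85.5]
contact_force: [-0.0, -0.5, -0.7]
finger_gap: 0.0006
```

View pics/p6.png

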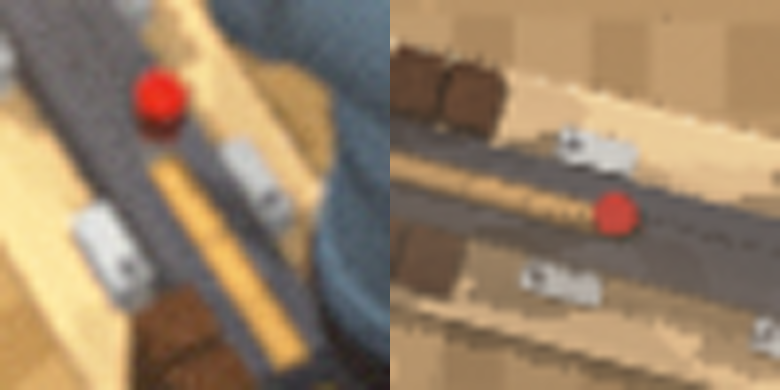

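The stake's front, at scene crop (163,158), has nearly reached the pin; a small gap may remain. I'll measure it.

```bash
python3 - <<'E'
from go import *
k=lambda x,y,ox,oy:((x+.5)/7.8-.5+ox,(y+.5)/7.8-.5+oy)
q=onz("scene",k(164,158,235,180),.053);print((q[:2]-[.4861,.0572])@[.23,.973])
e=ctrl.observe()["ee_pos"];print((e[:2]-[.4861,.0572])@[.23,.973])
E
python3 -m creep '[[[0,0,0.0005],0],[[0,0,0],0]]'
python3 -m creep '[[[0,0,0.0005],0],[[0,0,0],0]]'
python3 -m creep '[[[0,0,0.0005],0],[[0,0,0],0]]'
```

```text
0.0019600625874066583
0.16236014649946773
t: 30.4
ee_pos: [0.5234, 0.2147, 0.0481]
orientation: [80.7, 90.0, -22.6]
contact_force: [0.2, 0.1, -0.3]
finger_gap: 0.0003
t: 30.6
ee_pos: [0.5233, 0.2142, 0.0481]
orientation: [48.3, 90.0, -55.0]
contact_force: [-0.2, -0.1, -0.4]
finger_gap: 0.0007
t: 30.8
ee_pos: [0.5232, 0.2137, 0.0481]
orientation: [152.8, 90.0, 49.4]
contact_force: [-0.3, 0.3, 0.5]
finger_gap: 0.0005
```

```bash
python3 -m creep '[[[0,0,0.0005],0],[[0,0,0],0]]' | grep -E 'ee_|for'
python3 -m creep '[[[0,0,0.0005],0],[[0,0,0],0]]'| grep -E 'ee_|for'
python3 -m creep '[[[0,0,0.0005],0],[[0,0,0],0]]'| grep -E 'ee_|for'
python3 -m creep '[[[0,0,0.0005],0],[[0,0,0],0]]'| grep -E 'ee_|for'
```

```text
ee_pos: [0.523, 0.2132, 0.0481]
contact_force: [-0.2, -0.3, -0.1]
ee_pos: [0.5229, 0.2128, 0.0481]
contact_force: [0.3, 0.6, -0.4]
ee_pos: [0.5228, 0.2123, 0.0481]
contact_force: [1.0, -0.4, -0.2]
ee_pos: [0.5227, 0.2118, 0.0481]
contact_force: [-0.5, 0.9, 0.4]
```

Contact is overdue, so I'll look.

Run:
```python
from go import *
b=ctrl.read_camera("top");a=ctrl.read_camera("scene")
cv2.imwrite("pics/p7s.png",a[:,:,::-1]);cv2.imwrite("pics/p7t.png",b[:,:,::-1])
r=lambda im,x,y:cv2.resize(im[y:y+65,x:x+65],(390,390),interpolation=cv2.INTER_CUBIC)
cv2.imwrite("pics/p7.png",np.hstack([r(a,235,180),r(b,200,165)])[:,:,::-1])
```

```text
(no output)
```

View pics/p7.png

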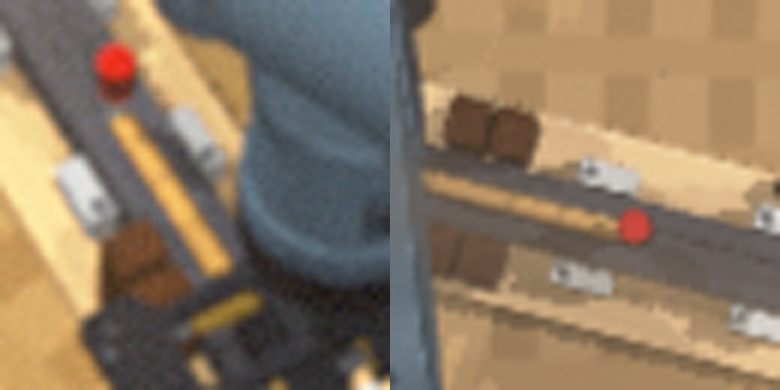

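Run:
```python
from go import *
red=lambda s:(s[...,2]>110)&(s[...,1]<0.5*s[...,2])&(s[...,0]<0.5*s[...,2])
yel=lambda s:(s[...,2]>190)&(s[...,2]-s[...,0]>90)&(s[...,1]<0.85*s[...,2])
for i in(4,6,7):
    R=[]
    for n,x,y in(("s",255,192),("t",239,202)):
        im=cv2.imread(f"pics/p{i}{n}.png").astype(int)
        yy,xx=np.nonzero(red(im[y-12:y+12,x-12:x+12]));R.append((xx.mean()+x-12,yy.mean()+y-12))
    X=tri(*R);print(i,R,X,(X[:2]-[.4861,.0572])@[.23,.973])
for i in(6,7):
    im=cv2.imread(f"pics/p{i}s.png");print(i);
    # brightness profile (R-B) along groove line at stake top
    for du in np.arange(-.002,.016,.001):
        P=np.array([.4861,.0572])+np.array([.23,.973])*du;p=proj("scene",np.array([*P,.053]))
        v=cv2.getRectSubPix(im,(1,1),(float(p[0]),float(p[1])))[0,0].astype(int);print(round(du*1e3),v[2]-v[0],end="; ")
    print()
o=ctrl.observe();print(o["contact_force"],o["ee_pos"],o["effort"])
```

```text
4 [(np.float64(255.05263157894734), np.float64(192.07894736842104)), (np.float64(238.43478260869566), np.float64(202.08695652173913))] [0.4875 0.058  0.0915] 0.0010538997081835089
6 [(np.float64(255.05263157894734), np.float64(192.07894736842104)), (np.float64(238.43478260869566), np.float64(202.08695652173913))] [0.4875 0.058  0.0915] 0.0010538997081835089
7 [(np.float64(253.625), np.float64(190.5)), (np.float64(240.1904761904762), np.float64(202.14285714285714))] [0.4874 0.0524 0.0926] -0.004397092476657703
6
-2 29; -1 29; 0 44; 1 57; 2 72; 3 88; 4 101; 5 114; 6 124; 7 128; 8 131; 9 135; 10 137; 11 132; 12 130; 13 129; 14 130; 15 130; 
7
-2 70; -1 86; 0 100; 1 113; 2 126; 3 134; 4 135; 5 135; 6 134; 7 132; 8 130; 9 129; 10 128; 11 128; 12 126; 13 127; 14 126; 15 126; 
[ 0.1638 -0.9269 -0.2673] [0.5227 0.2118 0.0481] [ -0.0045 -46.8513 -26.9112   0.0645  -0.0174  -0.0013]
```

Between the last two looks the head moved about 5 mm away from the stake. So the contact was made, and the loosely fitting pin was then tipped over to its clearance (about 0.07 rad). I'll back off and check.

```bash
python3 -m creep '[[[0,0,-0.001],0],[[0,0,-0.002],0],[[0,0,-0.004],0],[[0,0,-0.008],0],[[-0.02,0,0],0],[[-0.04,0,0],0],[[-0.04,0,0],0],[[0,0,-0.03],0],[[0,0,-0.03],0],[[0,0,0],0],[[0,0,0],0]]'
python3 - <<'E'
from go import *
b=ctrl.read_camera("top");a=ctrl.read_camera("scene")
cv2.imwrite("pics/p8s.png",a[:,:,::-1]);cv2.imwrite("pics/p8t.png",b[:,:,::-1])
r=lambda im,x,y:cv2.resize(im[y:y+65,x:x+65],(390,390),interpolation=cv2.INTER_CUBIC)
cv2.imwrite("pics/p8.png",np.hstack([r(a,235,180),r(b,200,165)])[:,:,::-1])
red=lambda s:(s[...,2]>110)&(s[...,1]<0.5*s[...,2])&(s[...,0]<0.5*s[...,2])
i=8;R=[]
for n,x,y in(("s",255,192),("t",239,202)):
        im=cv2.imread(f"pics/p{i}{n}.png").astype(int)
        yy,xx=np.nonzero(red(im[y-12:y+12,x-12:x+12]));R.append((xx.mean()+x-12,yy.mean()+y-12))
X=tri(*R);print(R,X,(X[:2]-[.4861,.0572])@[.23,.973])
im=cv2.imread("pics/p8s.png")
for du in np.arange(-.004,.016,.001):
        P=np.array([.4861,.0572])+np.array([.23,.973])*du;p=proj("scene",np.array([*P,.053]))
        v=cv2.getRectSubPix(im,(1,1),(float(p[0]),float(p[1])))[0,0].astype(int);print(round(du*1e3),v[2]-v[0],end="; ")
E
```

```text
t: 32.8
ee_pos: [0.5396, 0.2854, 0.1477]
orientation: [-39.0, 90.0, -142.2]
contact_force: [0.4, 0.1, -1.1]
finger_gap: 0.0005
[(np.float64(253.59459459459458), np.float64(190.40540540540542)), (np.float64(240.1904761904762), np.float64(202.14285714285714))] [0.4874 0.0523 0.093 ] -0.004434942183151014
-4 41; -3 58; -2 74; -1 90; 0 103; 1 115; 2 127; 3 136; 4 136; 5 135; 6 134; 7 133; 8 131; 9 131; 10 131; 11 128; 12 126; 13 126; 14 127; 15 129;
```

View pics/p8.png

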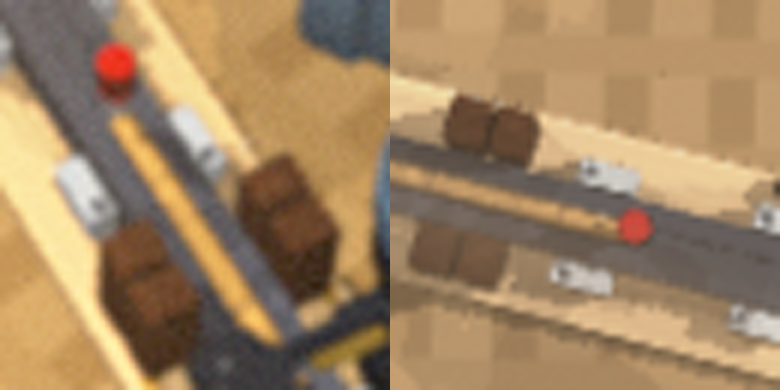

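```bash
python3 -c "
from workcell import ctrl
print(ctrl.hand_in())"
```

```text
the job is handed in; nothing more can be done
None
```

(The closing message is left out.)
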